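# Unlock and pop open the logger's battery tray

## Robot

A 7-joint arm with a two-finger parallel gripper is mounted at the origin on the work surface. World frame = base frame: x ahead of the robot, y to its left, z up, the work surface at z = 0. Lengths are in m, angles in rad, forces in N, time in s.
With the tool pointing down it reaches from about 0.425 to 0.925 m from the base axis. Payload 6.8 kg.
Tool frame: the origin (TCP) lies at the very end of the fingers, on their centre line; the grasp point (between the pads) lies ctrl.pinch_z behind it (ctrl.pinch_z is the distance from the TCP to the grasp point, in m); y points along the fingers, z is the direction in which the jaws open and shut, and the axes are right-handed (so a half turn about y gives the same grasp; the last joint's range is limited). The gripper opens to 85 mm and grips with 20 to 120 N. Pads are 22 mm wide; open, the fingers measure 114 mm over their backs; the gripper's body (76 mm by 85 mm) begins 54 mm behind the grasp point. The pads swing forward as they close: fully open they stand 13 mm farther back than shut.
Start: joints at [-1.288, 0.477, 0.022, 1.555, -0.011, 1.109, -0.083], TCP at [0.257, 0.624, 0.231] pointing down, gripper open.
Joint ranges: [-2.96, 2.96], [-0.34, 2.1], [-1.41, 1.46], [0.24, 2.44], [-1.37, 4.51], [0.17, 1.92], [-2.96, 2.96]. Speed limits (rad/s): [2.39, 2.39, 3.14, 3.14, 3.14, 3.14, 3.14].

## Interface

Orientations are given as a unit quaternion [w, x, y, z].
In Python, from bench import ctrl, vision gives the robot as it stands.
- The arm moves only by the tool drive_tool, never from a script. Its argument "moves" is a list of rows, each a list of 7 numbers: the turn, a rotation vector about the tool's x, y, z in degrees, then the shift along the tool's x, y, z in mm, then the finger opening in mm, from 0 to 85.4. In form: [[wx, wy, wz, dx, dy, dz, jaw], ...]. A call has 1 to 8 rows; each row is the pose to reach, as a shift and turn from the pose measured when the call began, along the tool's axes at that moment; what a row does not reach only later rows make up. A row lasts 1/12 s, in which the tool goes at most 41.7 mm and 7.16 degrees, less where a joint would pass 70% of its speed; a pose out of reach is approached as far as the arm can. A call with a gripper value outside its range is refused whole. The fingers move at their own pace and stop on an object; "force" is the grip in N (left out, the last holds). Time passes only in rows, so rows that repeat a pose let the fingers close. It gives the time, the measured TCP pose, the force and the opening at its end, in the units of the state.
- ctrl.observe(): the state, without advancing time (a new reading comes with each control period).
- vision.camera(name): name is "scene" or "top" or "wrist"; returns a dict with "pixels" (400x640x3 uint8, blue, green, red), "vertical_fov" (degrees; the focal length in pixels is half the picture's height over the tangent of half this angle, whatever the lens; pixels are square), "cx", "cy" (the principal point, pixels), "distortion" ([k1, k2, p1, p2, k3] as OpenCV has them; the pictures are not rectified), "rvec" (rotation vector, rad) and "tvec" (3), from world to camera coordinates, as OpenCV has them. Camera axes: x right, y down, z forward; pixel columns grow to the right and rows downward; lengths in m; the calibration is good to about 2 mm. A picture is of the moment at which its call begins. There is no depth.
- ctrl.hand_in(): hands the job in, once; it reports no verdict.
The state is a dict: "t": time; "joint_positions": joint angles; "joint_velocities": joint speeds; "effort": joint torques, N m; "eef_pos": TCP position; "orientation": TCP orientation; "force": force on the tool from outside, world axes, zero at the start; "moment": the same for the moment, N m; "grip_width": finger opening in m.
Only numpy, scipy, OpenCV 4.12 (cv2) and the standard library are available. Lean on these libraries where they do the work, as an engineer would, in place of code of your own. Each camera call takes 0.05 s, during which the arm holds its last target. There are 200 camera calls.

## Task

Unlock the field logger for a battery change: draw the red-knobbed lock pin up out of its bore, slide it sideways by its thin neck into the notch of the yellow forked keeper and leave it hanging there upright, with its collar flat on the fork behind the raised lips. Then press the green release button and let the sprung yellow battery tray pop fully open by itself, without touching the tray; leave the other things on the bench where they are.

Things in the scene. Friction and masses are not known exactly. Their poses are not given: they have to be found in the camera images.
- station: Field logger: fixed grey and blue housing 200 (x) by 220 (y) by 100 mm high, origin at the centre of its underside, -x is its front, where the yellow tray is. On the flat top (z 100): a steel bore block 50 by 50 mm, 18 mm high, centred at x -35, y +55; the green button at x -35, y -55; a black display box 28 mm high at x +43 to +93.
- bore_mouth (a point): Centre of the upper mouth of the vertical 22 mm bore that the pin starts in, on top of the steel block, 118 mm above the housing's underside; axes as the station. The pin's 18 mm shank reaches 70 mm below this point, so the pin is free once raised 70 mm.
- pin_knob (a point): Loose steel lock pin, 117 mm tall, about 0.15 kg, standing upright in the bore; this is the centre of its red plastic knob, a vertical cylinder 24 mm in diameter and 42 mm high, to be gripped from above; pin's z axis is its own axis, up. Below the knob (distances below this point): collar 28 mm in diameter from 21 to 26 mm; thin neck 9 mm in diameter from 26 to 46 mm; shank 18 mm in diameter from 46 to 96 mm (the tip). It starts with the collar resting on the bore block.
- keeper: Pin keeper, fixed: blue post on a grey base, with a level yellow fork on top, origin on the table under it. The fork is 6 mm thick, its top 100 mm above the table. Its notch is open towards the keeper's -x: 13 mm wide from x -30 to its closed end at x +6, widening to about 24 mm at the mouth at x -50; the shank cannot pass through it from above, only the neck from the side. Lips 3 mm high cross both prongs at x -30 to -26. The post stands at x +38 and beyond.
- keeper_seat (a point): The parking place: on the fork's top face (100 mm above the table), on the notch's centre line at keeper x -5 mm; axes as the keeper (the pin comes in moving along +x). With the pin parked, the knob's centre is 26 mm above this point; its axis may lie 7 mm before to 6 mm past it along x. To clear the lips on entering, the collar must be 3 to 14 mm above the fork's top; it is then lowered flat.
- release_top (a point): Centre of the top of the round green push button (32 mm in diameter) on the station's top; it is pressed straight down and springs back.
- release (a joint): Button travel, m: 0 up, 0.006 fully down; fully down takes 3 N; the latch lets the tray go at about 0.0025 (press to the bottom to be sure).
- tray (a joint): Battery tray position, m: 0 shut, 0.060 fully open (slides to the station's -x, towards the robot). Spring driven, about 9 N; held by the latch, and also blocked by the pin while that is in the bore.
- tray_front (a point): Centre of the outer face of the tray's yellow front panel, 198 mm wide and 66 mm high.
- parts_bin: Bystander: open blue plastic bin 110 by 100 by 60 mm high, loose; origin at the centre of its underside. It stands on one side of the station, the keeper on the other; which is which varies.
- mug: Bystander: white mug, 78 mm in diameter, 95 mm high, origin at its underside.
- flask: Bystander: teal bottle, 72 mm in diameter, 210 mm high, origin at its underside.
- multimeter: Bystander: yellow multimeter 150 by 75 by 36 mm, lying flat, origin at its underside.
- screwdriver: Bystander: orange-handled screwdriver lying on the left.
- wrench: Bystander: steel wrench lying on the right.
- coupling: Bystander: copper pipe coupling standing upright, 34 mm in diameter, 45 mm high, origin at its underside.
Things that resemble listed ones, but are neither listed nor needed, are in the scene too. There is more than one size of the part that bears pin_knob; the job needs the smaller. What is shaped like the keeper but orange is not meant.

How it is judged:
By the outcome, as a careful person would: the job done as asked, in the order asked, and still so for the second after the job is handed in, with the robot touching nothing.
It also fails if it takes over 56 s, if anything falls off the work surface, if the arm or the gripper's body presses on something with over 40 N, if the wrist force passes 120 N, or if a joint passes its speed limit or range.

## Working session

There is one attempt and no reset: what is moved stays moved. The work goes in short steps, Python scripts to look and compute and a tool call to move; the robot and the scene stay as the last step left them, time stands still between calls to the robot, and variables do not carry over. Pictures are saved under pics/ and viewed, about 8 in all and at most 12, crops included, and the job is handed in when it is done.

Besides the shell and the picture viewer there is one more tool, called after ">>>" by a JSON object that holds its "method" and its "body". drive_tool: Moves the arm, as the interface text tells. Its arguments: {"type":"object","properties":{"moves":{"type":"array"},"force":{"type":"number"}},"required":["moves"]}

```bash
mkdir -p pics; ls
python3 - <<'E'
from bench import ctrl, vision
import cv2,pickle
s=ctrl.observe();print(s['t'],s['eef_pos'],s['orientation'],s['grip_width'],ctrl.pinch_z)
for n in ['scene','top']:
    c=vision.camera(n);cv2.imwrite(f'pics/{n}0.png',c['pixels']);pickle.dump(c,open(f'pics/{n}0.pkl','wb'))
    print(n,c['vertical_fov'],c['cx'],c['cy'],c['distortion'],c['rvec'],c['tvec'])
E
```

```text
pics
0.0 [0.25693531 0.62354245 0.23033034] [-0.69300074  0.69430256 -0.13735363  0.13721481] 0.08546758862055961 0.0187
scene 53.72966545997741 321.87303213845337 200.44525440984344 [-0.05131891  0.          0.          0.          0.        ] [ 1.27600678  2.37741608 -0.86731257] [ 0.33875254 -0.30460889  1.51322548]
top 47.63092800125558 321.3963051415747 200.52261456484476 [-0.088482  0.        0.        0.        0.      ] [ 2.16784861 -2.05339653  0.22207513] [-0.03830855  0.58813035  1.20690297]
```

View pics/scene0.png

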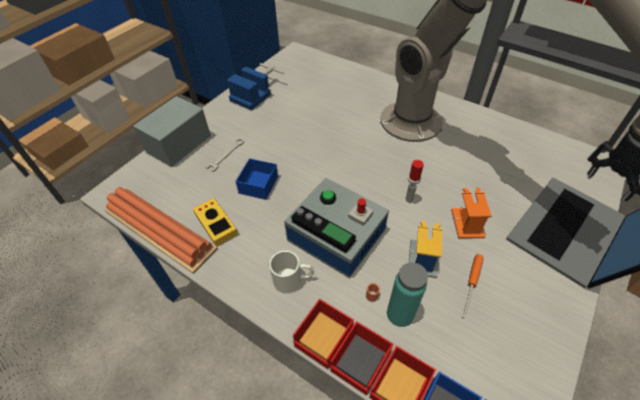

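View pics/top0.png

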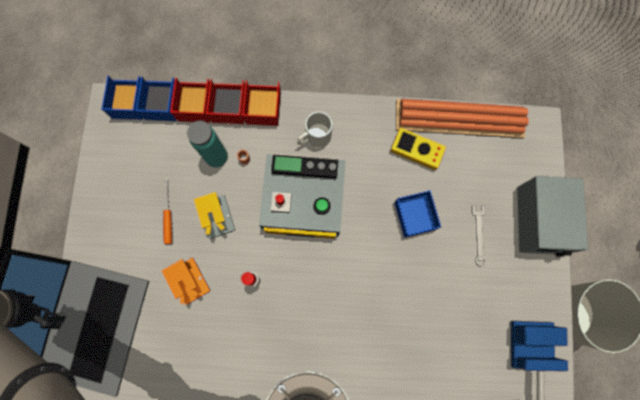

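The red knob at top (280,200), scene (361,204), sits in the station's steel block. The other, at top (250,280), scene (416,170), stands free on the table and is bigger, so it is a decoy. The yellow keeper is at top (212,213), scene (429,240). The orange one at top (186,280) isn't meant. I'll confirm this in one enlarged crop and measure.

```bash
cat > h.py <<'E'
import numpy as np,cv2,pickle
from scipy.spatial.transform import Rotation as R
def K(c):
    h=c['pixels'].shape[0]; f=h/2/np.tan(np.radians(c['vertical_fov']/2))
    return np.array([[f,0,c['cx']],[0,f,c['cy']],[0,0,1]])
def ray(c,uv):
    n=cv2.undistortPoints(np.array([[uv]],float),K(c),np.array(c['distortion']))[0,0]
    M=R.from_rotvec(np.ravel(c['rvec'])).as_matrix(); t=np.ravel(c['tvec'])
    d=M.T@np.array([n[0],n[1],1]); return -M.T@t, d/np.linalg.norm(d)
def onz(c,uv,z):
    o,d=ray(c,uv); return o+d*(z-o[2])/d[2]
def tri(c1,u1,c2,u2):
    o1,d1=ray(c1,u1);o2,d2=ray(c2,u2)
    s=np.linalg.lstsq(np.c_[d1,-d2],o2-o1,rcond=None)[0]
    a=o1+d1*s[0];b=o2+d2*s[1];return (a+b)/2,np.linalg.norm(a-b)
def proj(c,p):
    return cv2.projectPoints(np.array([p],float),np.ravel(c['rvec']).astype(float),np.ravel(c['tvec']).astype(float),K(c),np.array(c['distortion']))[0][0,0]
def blobs(c,lo,hi,amin=15):
    hsv=cv2.cvtColor(c['pixels'],cv2.COLOR_BGR2HSV)
    m=cv2.inRange(hsv,lo,hi) if lo[0]<=hi[0] else cv2.inRange(hsv,(lo[0],)+lo[1:],(180,)+hi[1:])|cv2.inRange(hsv,(0,)+lo[1:],hi)
    n,l,st,ce=cv2.connectedComponentsWithStats(m)
    return [(ce[i].round(1),st[i]) for i in range(1,n) if st[i,4]>=amin],l
E
python3 - <<'E'
from h import *
S,T=[pickle.load(open(f'pics/{n}0.pkl','rb')) for n in('scene','top')]
for n,c in(('scene',S),('top',T)):
    for nm,lo,hi in(('red',(172,140,90),(5,255,255)),('green',(50,120,60),(85,255,255)),('yel',(20,150,90),(32,255,255))):
        print(n,nm,[(list(b[0]),list(map(int,b[1]))) for b in blobs(c,lo,hi)[0]])
a=cv2.resize(S['pixels'][150:280,280:500],None,fx=3.6,fy=3.6,interpolation=2)
b=T['pixels'][140:300,150:360]
b=cv2.resize(T['pixels'][145:245,155:355],None,fx=3.2,fy=3.2,interpolation=2)
cv2.imwrite('pics/a.png',a)
cv2.imwrite('pics/b.png',cv2.resize(T['pixels'][145:295,155:355],None,fx=4,fy=4,interpolation=2))
E
```

```text
scene red [([np.float64(415.8), np.float64(168.0)], [410, 160, 13, 20, 143]), ([np.float64(360.7), np.float64(204.0)], [358, 198, 8, 15, 74]), ([np.float64(365.8), np.float64(352.7)], [293, 299, 143, 101, 2683])]
scene green [([np.float64(327.6), np.float64(194.9)], [322, 191, 12, 9, 87]), ([np.float64(336.5), np.float64(233.0)], [322, 223, 29, 21, 300])]
scene yel [([np.float64(214.9), np.float64(221.9)], [194, 199, 43, 47, 769]), ([np.float64(429.1), np.float64(240.8)], [417, 221, 25, 36, 635])]
top red [([np.float64(223.8), np.float64(98.0)], [170, 78, 110, 40, 915]), ([np.float64(279.4), np.float64(198.6)], [276, 195, 8, 8, 56]), ([np.float64(247.7), np.float64(278.3)], [241, 272, 14, 13, 138])]
top green [([np.float64(211.8), np.float64(144.4)], [204, 134, 15, 21, 93]), ([np.float64(220.8), np.float64(152.9)], [216, 146, 10, 14, 48]), ([np.float64(210.2), np.float64(155.2)], [207, 151, 8, 9, 18]), ([np.float64(213.8), np.float64(162.4)], [209, 158, 10, 8, 24]), ([np.float64(321.5), np.float64(204.5)], [316, 199, 13, 13, 126])]
top yel [([np.float64(419.0), np.float64(149.4)], [391, 127, 54, 42, 937]), ([np.float64(209.2), np.float64(210.9)], [194, 193, 31, 41, 725]), ([np.float64(300.3), np.float64(231.8)], [263, 227, 74, 11, 349])]
```

View pics/b.png

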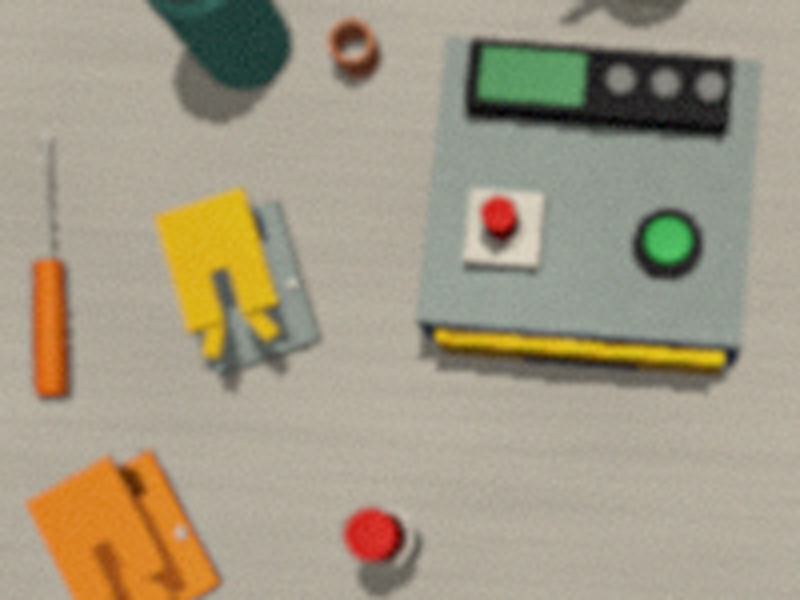

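View pics/a.png

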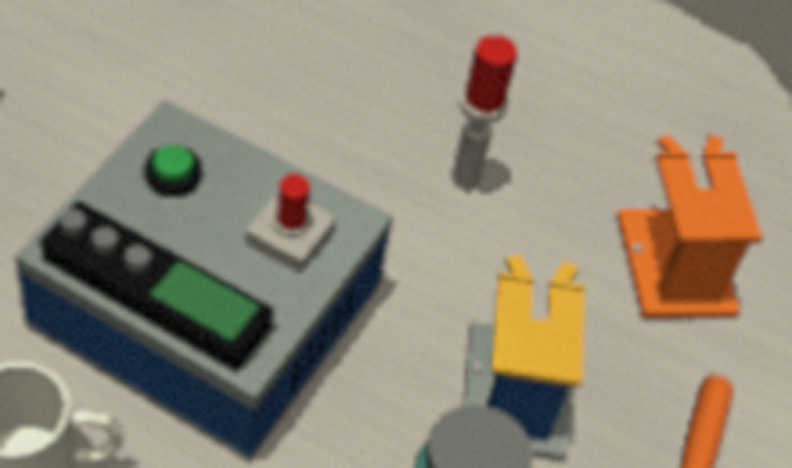

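The crops confirm it: the small red knob sits in the steel block on the station, the larger pin stands free, and the yellow fork's notch opens towards the robot. The flask is behind the keeper.

Run:
```python
from h import *
from bench import ctrl
np.set_printoptions(precision=4,suppress=True)
S,T=[pickle.load(open(f'pics/{n}0.pkl','rb')) for n in('scene','top')]
print('button',tri(S,(327.6,194.9),T,(321.5,204.5)), onz(T,(321.5,204.5),.11),onz(S,(327.6,194.9),.11))
# knob top centre
print('knobtop@.165 top-cam',onz(T,(279.6,198.9),.165),'S',onz(S,(361.3,201.2),.165))
q=lambda x,y:(155+x/4,145+y/4)
ql=lambda x,y:(280+x/3.6,150+y/3.6)
for n,p in dict(knobtop=(501,217)).items(): print(n,onz(T,q(*p),.160))
print('knobtop S', onz(S,ql(295,184),.165), tri(S,ql(295,184),T,q(496,211)))
print('big pin',tri(S,ql(496,50),T,q(371,535)))
print('block corners .118',[onz(T,q(*p),.118)[:2] for p in((472,188),(545,193),(537,270),(462,263))])
print('station corners .1',[onz(T,q(*p),.1)[:2] for p in((447,38),(762,62),(741,350),(420,324))])
b,l=blobs(T,(20,150,90),(32,255,255))
for bb in b:
    if abs(bb[0][0]-209)<3:
        x,y=map(int,bb[0]); m=(l==l[y,x])
ys,xs=np.nonzero(m); P=np.array([onz(T,(x,y),.1)[:2] for x,y in zip(xs,ys)])
r=cv2.minAreaRect((P*1000).astype(np.float32));print('fork rect mm',r)
k=dict(bl=(157,214),br=(243,188),tipL=(212,357),tipR=(268,335),notch=(221,270),lipL=(192,330),lipR=(278,304),mL=(226,322),mR=(248,310))
for n,p in k.items(): print(n,onz(T,q(*p),.1)[:2])
ks=dict(bl=(580,382),br=(494,372),notch=(541,318),lipL=(583,287),lipR=(498,278),tipL=(570,264),tipR=(516,256))
for n,p in ks.items(): print('S',n,onz(S,ql(*p),.1)[:2])
s=ctrl.observe();print(R.from_quat(np.roll(s['orientation'],-1)).as_matrix())
print('flask top', tri(S,(412,275),T,(201,132)), onz(S,(412,275),.21))
```

```text
button (array([ 0.5666, -0.0068,  0.116 ]), np.float64(0.0016127715314515117)) [ 0.5682 -0.0075  0.11  ] [ 0.562  -0.0089  0.11  ]
knobtop@.165 top-cam [0.5658 0.1005 0.165 ] S [0.5704 0.1042 0.165 ]
knobtop [0.566  0.0993 0.16  ]
knobtop S [0.5692 0.1055 0.165 ] (array([0.5685, 0.1037, 0.1633]), np.float64(0.0026545276438825873))
big pin (array([0.3582, 0.1676, 0.1616]), np.float64(0.0040240757927271185))
block corners .118 [array([0.5937, 0.1243]), array([0.5929, 0.0751]), array([0.5402, 0.0769]), array([0.5422, 0.1271])]
station corners .1 [array([0.7034, 0.152 ]), array([ 0.698 , -0.0672]), array([ 0.4967, -0.0616]), array([0.5024, 0.1542])]
fork rect mm ((530.240478515625, 292.9373779296875), (105.09693908691406, 63.645381927490234), 21.877056121826172)
bl [0.5678 0.3404]
br [0.5892 0.2831]
tipL [0.4722 0.2923]
tipR [0.4892 0.2559]
notch [0.5316 0.2923]
lipL [0.4896 0.3078]
lipR [0.5106 0.2512]
mL [0.4963 0.2853]
mR [0.5053 0.2712]
S bl [0.5681 0.3457]
S br [0.5941 0.2903]
S notch [0.5323 0.2994]
S lipL [0.489  0.3144]
S lipR [0.5164 0.257 ]
S tipL [0.4743 0.2975]
S tipR [0.4899 0.2597]
[[ 0.9246 -0.0005  0.381 ]
 [-0.381  -0.0016  0.9246]
 [ 0.0001 -1.     -0.0017]]
flask top (array([0.7216, 0.3152, 0.204 ]), np.float64(0.005482238030512697)) [0.7239 0.3183 0.21  ]
```

>>> {"method": "drive_tool", "body": {"moves": [[0, 0, 0, 300, -30, -225, 85], [0, 0, 0, 300, -30, -225, 85], [0, 0, 0, 300, -30, -225, 85], [0, 0, 0, 300, -30, -225, 85], [0, 0, 0, 485, -30, -364, 60], [0, 0, 0, 485, -30, -364, 60], [0, 0, 0, 485, -30, -364, 60], [0, 0, 0, 485, -30, -364, 60]], "force": 40}}

```text
t: 0.77
eef_pos: [0.4274, 0.3359, 0.2506]
orientation: [-0.693, 0.694, -0.137, 0.137]
force: [0.6, -0.1, -0.4]
grip_width: 0.0597
```

```bash
cat >> h.py <<'E'
def go(p,s=None,yaw=None):
    from bench import ctrl
    s=s or ctrl.observe(); M=R.from_quat(np.roll(s['orientation'],-1)).as_matrix()
    d=(M.T@(np.array(p)-s['eef_pos'])*1000).round(1)
    # turn needed to make tool y point straight down
    return d, np.degrees(R.from_matrix(M.T@level(M)).as_rotvec()).round(2)
def level(M):
    y=np.array([0,0,-1.]); z=M[:,2]-y*(M[:,2]@y); z/=np.linalg.norm(z)
    return np.c_[np.cross(y,z),y,z]
E
python3 - <<'E'
from h import *
from bench import ctrl
s=ctrl.observe();print(s['t'],s['eef_pos'],go((.567,.102,.26)))
E
```

```text
0.7667 [0.42737214 0.33589146 0.25059468] (array([ 218.2,   -9.1, -163.1]), array([ 0.11, -0.  , -0.01]))
```

>>> {"method": "drive_tool", "body": {"moves": [[0, 0, 0, 218, -9, -163, 60], [0, 0, 0, 218, -9, -163, 60], [0, 0, 0, 218, -9, -163, 60], [0, 0, 0, 218, -9, -163, 60], [0, 0, 0, 218, -9, -163, 60], [0, 0, 0, 218, -9, -163, 60], [0, 0, 0, 218, -9, -163, 60], [0, 0, 0, 218, -9, -163, 60]]}}

```text
t: 1.43
eef_pos: [0.5692, 0.0948, 0.26]
orientation: [-0.691, 0.695, -0.14, 0.141]
force: [-0.7, 0.4, 0.6]
grip_width: 0.0599
```

Run:
```python
from h import *
from bench import ctrl,vision
c=vision.camera('wrist');cv2.imwrite('pics/w1.png',c['pixels']);pickle.dump(c,open('pics/w1.pkl','wb'))
s=ctrl.observe();print(s['t'],s['eef_pos'],go((.567,.102,.26)))
print(ray(c,(320,200)))
for nm,lo,hi in(('red',(172,140,90),(5,255,255)),('green',(50,120,60),(85,255,255)),('yel',(20,150,90),(32,255,255))):
    print(nm,[(list(map(float,b[0])),list(map(int,b[1]))) for b in blobs(c,lo,hi,100)[0]])
```

```text
1.4833 [0.56782943 0.09837712 0.25965988] (array([-2.2, -0.4,  3. ]), array([0.19, 0.  , 0.03]))
(array([0.50459175, 0.12380622, 0.40172903]), array([ 0.26326984, -0.12189076, -0.95699093]))
red [([329.8, 196.1], [318, 184, 25, 25, 482]), ([561.3, 305.4], [512, 282, 73, 65, 562]), ([591.0, 314.9], [577, 284, 49, 61, 363]), ([442.0, 364.2], [431, 350, 34, 31, 186])]
green [([233.1, 221.3], [219, 208, 29, 28, 618])]
yel [([496.4, 74.6], [440, 10, 110, 123, 6084]), ([291.2, 123.7], [281, 119, 20, 10, 114]), ([229.6, 149.3], [184, 129, 90, 42, 645]), ([197.6, 361.9], [183, 348, 24, 33, 342]), ([174.3, 382.9], [160, 374, 36, 14, 209])]
```

View pics/w1.png

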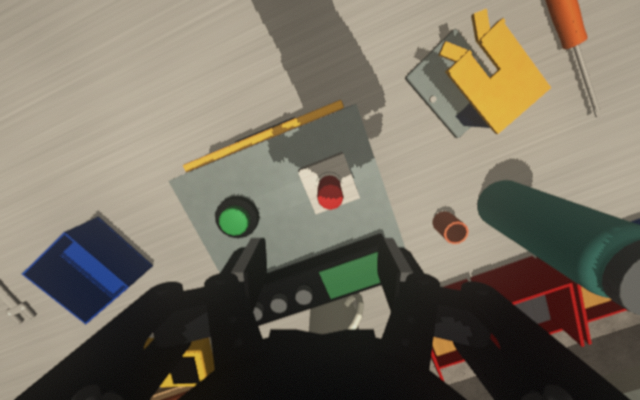

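The wrist view shows the knob's top face at about (331,201), the button at (233,221), and the fork at top right with its notch end near (496,72).

Run:
```python
from h import *
np.set_printoptions(precision=4,suppress=True)
S,T,W=[pickle.load(open(f'pics/{n}.pkl','rb')) for n in('scene0','top0','w1')]
hsv=cv2.cvtColor(W['pixels'],cv2.COLOR_BGR2HSV)[175:215,310:350]
m=cv2.inRange(hsv,(172,140,150),(180,255,255))|cv2.inRange(hsv,(0,140,150),(8,255,255))
x,y,w,h=cv2.boundingRect(m);u=(310+x+w/2-.5,175+y+h/2-.5);print(u,w,h)
print('knob W',onz(W,u,.165),'triW-S',tri(W,u,S,(361.9,201.1)),'W-T',tri(W,u,T,(279.1,198.2)))
print('button W',onz(W,(233,221),.113))
print('width@.165',np.linalg.norm(onz(W,(u[0]-w/2,u[1]),.165)-onz(W,(u[0]+w/2,u[1]),.165)))
for n,p in dict(notch=(493,71),mL=(0,0)).items(): print(n,onz(W,p,.1))
# fork outline
b,l=blobs(W,(18,130,70),(34,255,255),1000)
m=(l==l[90,520]).astype(np.uint8);cn=max(cv2.findContours(m,0,1)[0],key=cv2.contourArea)
ap=cv2.approxPolyDP(cn,3,True)[:,0];print([(tuple(map(int,p)),onz(W,tuple(map(float,p)),.1)[:2].round(4)) for p in ap])
```

```text
(330.0, 202.0) 25 13
knob W [0.5748 0.101  0.165 ] triW-S (array([0.5728, 0.1041, 0.1692]), np.float64(0.005480582701402221)) W-T (array([0.567 , 0.1015, 0.1816]), np.float64(0.006129798096998941))
button W [ 0.5691 -0.0103  0.113 ]
width@.165 0.021989211344670315
notch [0.5316 0.2941 0.1   ]
mL [ 0.2929 -0.1131  0.1   ]
[((484, 9), array([0.4758, 0.2987])), ((472, 16), array([0.4771, 0.287 ])), ((476, 40), array([0.4983, 0.2855])), ((498, 70), array([0.5326, 0.2988])), ((489, 77), array([0.5355, 0.2892])), ((469, 50), array([0.5042, 0.2771])), ((449, 42), array([0.4899, 0.2612])), ((443, 44), array([0.4893, 0.2555])), ((439, 54), array([0.4963, 0.2495])), ((455, 62), array([0.5092, 0.2619])), ((446, 72), array([0.5145, 0.2513])), ((485, 121), array([0.5753, 0.2755])), ((499, 132), array([0.5919, 0.2863])), ((550, 87), array([0.5683, 0.343 ])), ((504, 20), array([0.492 , 0.3139])), ((490, 28), array([0.4935, 0.3002]))]
```

Run:
```python
from h import *
from bench import ctrl
s=ctrl.observe();print(s['t'],s['eef_pos'],s['force'],go((.569,.1025,.127)))
```

```text
1.4833 [0.56782943 0.09837712 0.25965988] [-0.84215115  0.846353   -0.89198055] (array([ -0.6, 132.6,   4.7]), array([0.19, 0.  , 0.03]))
```

>>> {"method": "drive_tool", "body": {"moves": [[0.2, 0, 0, -1, 0, 4, 60], [0.2, 0, 0, -1, 0, 4, 60], [0.2, 0, 0, -1, 30, 4.5, 60], [0.2, 0, 0, -1, 60, 4.5, 60], [0.2, 0, 0, -1, 90, 4.5, 60], [0.2, 0, 0, -1, 115, 4.5, 60], [0.2, 0, 0, -1, 132, 4.5, 60], [0.2, 0, 0, -1, 132, 4.5, 60]]}}

```text
t: 2.15
eef_pos: [0.5651, 0.104, 0.1238]
orientation: [-0.692, 0.694, -0.141, 0.136]
force: [-1.2, -0.3, 1.3]
grip_width: 0.0599
```

Run:
```python
from h import *
from bench import ctrl
s=ctrl.observe();print(s['t'],s['eef_pos'],s['force'],go((.569,.1025,.127)))
```

```text
2.15 [0.56511119 0.10397249 0.12383557] [-1.17722593 -0.32122061  1.30296222] (array([ 4.1, -3.2,  0.1]), array([ 0.22, -0.  , -0.32]))
```

Settle, correct, then close the fingers.

>>> {"method": "drive_tool", "body": {"moves": [[0.2, 0, -0.3, 4, -3, 0, 60], [0.2, 0, -0.3, 4, -3, 0, 60], [0.2, 0, -0.3, 4, -3, 0, 60], [0.2, 0, -0.3, 4, -3, 0, 40], [0.2, 0, -0.3, 4, -3, 0, 15], [0.2, 0, -0.3, 4, -3, 0, 15], [0.2, 0, -0.3, 4, -3, 0, 15], [0.2, 0, -0.3, 4, -3, 0, 15]], "force": 50}}

```text
t: 2.82
eef_pos: [0.5692, 0.1025, 0.1276]
orientation: [0.694, -0.693, 0.138, -0.139]
force: [-1.7, -0.3, 6.6]
grip_width: 0.023
```

>>> {"method": "drive_tool", "body": {"moves": [[0, 0, 0, 0, 0, 0, 15], [0, 0, 0, 0, 0, 0, 15], [0, 0, 0, 0, 0, 0, 15], [0, 0, 0, 0, 0, 0, 15]]}}

```text
t: 3.15
eef_pos: [0.5692, 0.1025, 0.1277]
orientation: [0.694, -0.693, 0.138, -0.139]
force: [-1.0, 0.3, 1.7]
grip_width: 0.0229
```

Run:
```python
from h import *
from bench import ctrl
s=ctrl.observe();print(s['t'],s['eef_pos'],s['force'],s['moment'],go((.569,.1025,.21)))
```

```text
3.15 [0.56922771 0.10247727 0.12770115] [-0.97204795  0.34183032  1.68867907] [-0.05478378  0.11267639 -0.01498763] (array([ -0.2, -82.3,  -0. ]), array([-0.03, -0.  ,  0.02]))
```

>>> {"method": "drive_tool", "body": {"moves": [[0, 0, 0, 0, -8, 0, 15], [0, 0, 0, 0, -18, 0, 15], [0, 0, 0, 0, -30, 0, 15], [0, 0, 0, 0, -44, 0, 15], [0, 0, 0, 0, -58, 0, 15], [0, 0, 0, 0, -72, 0, 15], [0, 0, 0, 0, -84, 0, 15], [0, 0, 0, 0, -90, 0, 15]]}}

```text
t: 3.82
eef_pos: [0.5702, 0.1025, 0.2204]
orientation: [0.694, -0.693, 0.137, -0.14]
force: [-0.2, 0.8, -1.0]
grip_width: 0.0227
```

Run:
```python
from h import *
from bench import ctrl
s=ctrl.observe();print(s['t'],s['eef_pos'],s['force'],s['grip_width'])
u=np.array([np.cos(np.radians(22)),np.sin(np.radians(22))]);p=np.array([.5235,.2915])-72*u/1000
print(p,go((.53,.18,.22)),go((*p,.22)))
```

```text
3.8167 [0.57017136 0.10254157 0.22035817] [-0.18850676  0.76356202 -1.02716786] 0.02267385208049751
[0.45674276 0.26452833] (array([-66.8,   0.3,  56.1]), array([-0.15, -0.  ,  0.16])) (array([-167. ,    0.2,  106. ]), array([-0.15, -0.  ,  0.16]))
```

>>> {"method": "drive_tool", "body": {"moves": [[0, 0, 0, -20, 0, 13, 15], [0, 0, 0, -45, 0, 29, 15], [0, 0, 0, -75, 0, 48, 15], [0, 0, 0, -105, 0, 67, 15], [0, 0, 0, -135, 0, 86, 15], [0, 0, 0, -155, 0, 99, 15], [0, 0, 0, -167, 0, 106, 15], [0, 0, 0, -167, 0, 106, 15]]}}

```text
t: 4.48
eef_pos: [0.4541, 0.2681, 0.2203]
orientation: [0.695, -0.693, 0.136, -0.137]
force: [0.5, 0.2, -1.7]
grip_width: 0.023
```

>>> {"method": "drive_tool", "body": {"moves": [[0, 0, 0, 0, 0, 0, 15], [0, 0, 0, 0, 0, 0, 15]]}}

```text
t: 4.65
eef_pos: [0.4544, 0.2678, 0.2205]
orientation: [0.695, -0.693, 0.136, -0.137]
force: [-0.5, -0.7, -1.2]
grip_width: 0.0226
```

Run:
```python
from h import *
from bench import ctrl,vision
cs={n:vision.camera(n) for n in('wrist','scene','top')}
for n,c in cs.items(): pickle.dump(c,open(f'pics/{n}2.pkl','wb'))
w=cs['wrist']['pixels'];a=cv2.resize(cs['scene']['pixels'][110:280,330:510],(480,453))
cv2.imwrite('pics/w2.png',w);im=np.zeros((600,800,3),np.uint8)
im[:375,:600]=cv2.resize(w,(600,375));im[375:,:]=0
im2=np.hstack([cv2.resize(w[:,140:600],(460,400)),cv2.resize(cs['scene']['pixels'][120:270,360:488],(340,400))]);cv2.imwrite('pics/c2.png',im2)
s=ctrl.observe();print(s['t'],s['eef_pos'],s['force'],s['grip_width'],go((.457,.2645,.22)))
```

```text
4.8 [0.4549446  0.26699406 0.22038572] [ 0.12579443 -0.52676824 -0.82412964] 0.022655336192565226 (array([ 2.8,  0.4, -1.5]), array([-0.18, -0.  ,  0.1 ]))
```

View pics/c2.png

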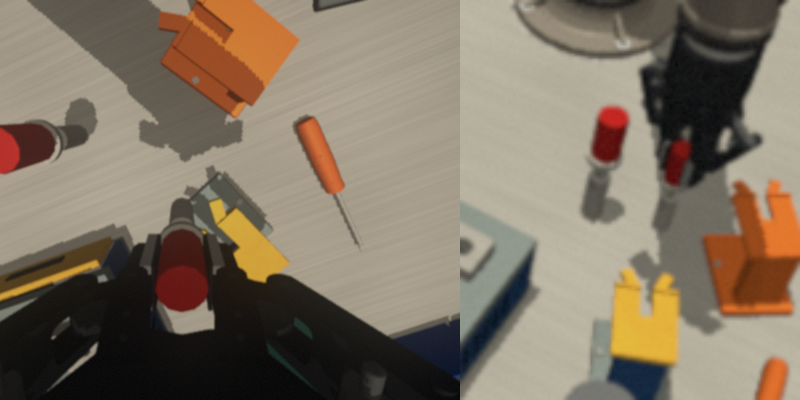

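The pin hangs upright in the gripper; the knob top is at wrist (322,288). I'll check the knob's offset from the TCP, then measure the fork centreline again in the new views.

Run:
```python
from h import *
np.set_printoptions(precision=4,suppress=True)
W,S,T=[pickle.load(open(f'pics/{n}2.pkl','rb')) for n in('wrist','scene','top')]
tcp=np.array([.4549,.2670,.2204])
hsv=cv2.cvtColor(W['pixels'],cv2.COLOR_BGR2HSV)
m=cv2.inRange(hsv,(172,120,110),(180,255,255))|cv2.inRange(hsv,(0,120,110),(6,255,255));m[:,:280]=0;m[:,370:]=0;m[:220]=0
x,y,w,h=cv2.boundingRect(m);print('bright top',x,y,w,h)
# lower arc of top face is clean: width w, centre = bottom - w/2*aspect
for asp in(.85,.95): print(onz(W,(x+w/2-.5,y+h-.5-w/2*asp),tcp[2]+.0373)-tcp)
print('knob exp px W',proj(W,tcp+[0,0,.0373]))
b,l=blobs(S,(172,120,70),(6,255,255),15)
print([(list(map(float,k[0])),list(map(int,k[1]))) for k in b],'exp knob centre S',proj(S,tcp+[0,0,.0163]))
ax=np.array([np.cos(np.radians(22)),np.sin(np.radians(22))]);n=np.array([-ax[1],ax[0]])
for nm,c in(('S',S),('T',T),('W',W)):
    b,l=blobs(c,(20,130,70),(33,255,255),200)
    for k in b:
        ys,xs=np.nonzero(l==l[int(k[0][1]),int(k[0][0])] if l[int(k[0][1]),int(k[0][0])] else 0*l)
        if not len(xs):continue
        P=np.array([onz(c,(float(x),float(y)),.1)[:2] for x,y in zip(xs,ys)])
        if np.hypot(*(P.mean(0)-[.54,.30]))>.05:continue
        a=P@ax;v=P@n
        print(nm,len(xs),'a range',a.min(),a.max())
        for a0 in np.arange(.565,.66,.01):
            q=v[abs(a-a0)<.005]; 
            if len(q): print(a0.round(3),q.min(),q.max(),(q.min()+q.max())/2)
```

```text
bright top 305 301 39 11
[0.0035 0.0011 0.0373]
[0.0026 0.0015 0.0373]
knob exp px W [318.5051 289.2555]
[([577.2, 0.7], [570, 0, 13, 3, 26]), ([599.8, 3.4], [585, 0, 29, 10, 193]), ([416.0, 169.6], [410, 160, 13, 21, 203]), ([441.4, 180.3], [437, 172, 10, 18, 102]), ([361.0, 350.5], [293, 299, 143, 101, 3350])] exp knob centre S [441.5819 180.8507]
S 679 a range 0.5497102126821716 0.6588121838436751
0.565 0.051617270056028 0.10573570759008272 0.07867648882305536
0.575 0.04641682577833716 0.10858421079379328 0.07750051828606522
0.585 0.044649029761857105 0.10875683081900091 0.076702930290429
0.595 0.04483072451548413 0.10887187170477325 0.0768512981101287
0.605 0.04537263314903985 0.10636234996240816 0.075867491555724
0.615 0.04365318357638237 0.10667460578133153 0.07516389467885695
0.625 0.04383519073543788 0.10686164304802835 0.07534841689173312
0.635 0.0443780945151428 0.10704845431032876 0.07571327441273579
0.645 0.044916391553304826 0.10467916156218027 0.07479777655774254
0.655 0.04562710679018768 0.1048128811636562 0.07521999397692195
T 649 a range 0.5487779215952677 0.65471753
[... 676 characters left out ...]
range 0.5486851916749341 0.6560947418262596
0.565 0.08094271177918873 0.09713354934647986 0.0890381305628343
0.575 0.08019510362248093 0.10641417848077384 0.09330464105162739
0.585 0.08016565136880481 0.10655553647859724 0.09336059392370102
0.595 0.08013081142574775 0.10662693501689406 0.09337887322132091
0.605 0.06970337578840778 0.10614688344356212 0.08792512961598495
0.615 0.06506553540103634 0.10624185859171216 0.08565369699637425
0.625 0.06502082799840057 0.10575029857152364 0.08538556328496211
0.635 0.0632540191606934 0.10586893961950054 0.08456147939009698
0.645 0.06398869956965444 0.10529457277839334 0.0846416361740239
0.655 0.06848980625397144 0.10538869263811061 0.08693924944604103
```

Run:
```python
from h import *
print(go((.4542,.2641,.1177)))
```

```text
(array([  0.2, 102.7,  -3.3]), array([-0.18, -0.  ,  0.1 ]))
```

>>> {"method": "drive_tool", "body": {"moves": [[-0.2, 0, 0.1, 0, 10, -3.3, 15], [-0.2, 0, 0.1, 0, 30, -3.3, 15], [-0.2, 0, 0.1, 0, 50, -3.3, 15], [-0.2, 0, 0.1, 0, 70, -3.3, 15], [-0.2, 0, 0.1, 0, 88, -3.3, 15], [-0.2, 0, 0.1, 0, 98, -3.3, 15], [-0.2, 0, 0.1, 0, 102.5, -3.3, 15], [-0.2, 0, 0.1, 0, 102.5, -3.3, 15]]}}

```text
t: 5.47
eef_pos: [0.4537, 0.2633, 0.1168]
orientation: [-0.693, 0.694, -0.138, 0.137]
force: [-1.2, -0.4, -1.2]
grip_width: 0.0226
```

>>> {"method": "drive_tool", "body": {"moves": [[0, 0, 0, 0, 0, 0, 15], [0, 0, 0, 0, 0, 0, 15]]}}

```text
t: 5.63
eef_pos: [0.4543, 0.2634, 0.1176]
orientation: [-0.693, 0.694, -0.138, 0.137]
force: [-0.2, 0.6, -1.3]
grip_width: 0.0227
```

Run:
```python
from h import *
from bench import ctrl,vision
s=ctrl.observe();print(s['t'],s['eef_pos'],s['force'],s['grip_width'],go((.4542,.2641,.1177)))
print('entry',go((.4915,.2791,.1177)),'seat',go((.5212,.2904,.1177)))
c=vision.camera('scene');cv2.imwrite('pics/s3.png',cv2.resize(c['pixels'][150:275,370:500],None,fx=4.6,fy=4.6,interpolation=2))
```

```text
5.6333 [0.45432083 0.26342887 0.11761031] [-0.20610083  0.59275949 -1.27252722] 0.02268076047475078 (array([-0.4, -0.1,  0.6]), array([ 0.07, -0.  , -0.  ]))
entry (array([28.4, -0.1, 28.7]), array([ 0.07, -0.  , -0.  ])) seat (array([51.5, -0.1, 50.4]), array([ 0.07, -0.  , -0.  ]))
```

View pics/s3.png

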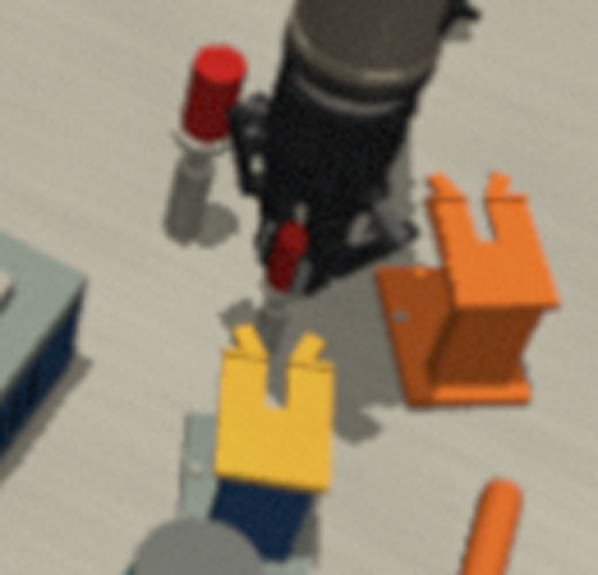

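The pin's collar, at about (280,292), lines up with the notch's centreline, which runs from (277,403) to (280,345). Advance in small steps.

>>> {"method": "drive_tool", "body": {"moves": [[0, 0, 0, 4, 0, 4, 15], [0, 0, 0, 9, 0, 9, 15], [0, 0, 0, 14, 0, 14.2, 15], [0, 0, 0, 19, 0, 19.2, 15], [0, 0, 0, 24, 0, 24.2, 15], [0, 0, 0, 28, 0, 28.3, 15], [0, 0, 0, 28.4, 0, 28.7, 15], [0, 0, 0, 28.4, 0, 28.7, 15]]}}

```text
t: 6.35
eef_pos: [0.4918, 0.2793, 0.1175]
orientation: [-0.693, 0.694, -0.138, 0.137]
force: [0.7, 0.9, -2.2]
grip_width: 0.0231
```

Run:
```python
from h import *
from bench import ctrl,vision
s=ctrl.observe();print(s['t'],s['eef_pos'],s['force'],s['moment'],s['grip_width'])
print('seat',go((.5212,.2904,.1177)))
```

```text
6.35 [0.49180408 0.2793046  0.1174958 ] [ 0.69502806  0.88280269 -2.16496964] [ 0.02313019 -0.01755924 -0.04602021] 0.02311632553644166
seat (array([22.9, -0.2, 21.5]), array([ 0.06, -0.  , -0.  ]))
```

>>> {"method": "drive_tool", "body": {"moves": [[0, 0, 0, 4, 0, 4, 15], [0, 0, 0, 8, 0, 7.7, 15], [0, 0, 0, 12, 0, 11.4, 15], [0, 0, 0, 12, 0, 11.4, 15]]}}

```text
t: 6.68
eef_pos: [0.5086, 0.2858, 0.1177]
orientation: [-0.693, 0.694, -0.137, 0.138]
force: [-0.1, 0.8, -1.0]
grip_width: 0.0231
```

>>> {"method": "drive_tool", "body": {"moves": [[0, 0, 0, 3, 0, 3, 15], [0, 0, 0, 7, 0, 6.5, 15], [0, 0, 0, 11, 0, 10, 15], [0, 0, 0, 11, 0, 10, 15]]}}

```text
t: 7.02
eef_pos: [0.5238, 0.2912, 0.1178]
orientation: [0.694, -0.693, 0.137, -0.138]
force: [0.7, -0.5, -0.8]
grip_width: 0.0226
```

Run:
```python
from h import *
from bench import ctrl,vision
s=ctrl.observe();print(s['t'],s['eef_pos'],s['force'],s['moment'],s['grip_width'])
print('seat',go((.5212,.2904,.1177)))
c=vision.camera('scene');cv2.imwrite('pics/s4.png',cv2.resize(c['pixels'][170:265,380:480],None,fx=6,fy=6,interpolation=2))
```

```text
7.0167 [0.52382705 0.29123834 0.11783226] [ 0.72094405 -0.5046658  -0.81610087] [-0.0041282  -0.02031652 -0.04398553] 0.022630784522723445
seat (array([-2.1,  0.1, -1.8]), array([-0.04, -0.  ,  0.1 ]))
```

View pics/s4.png

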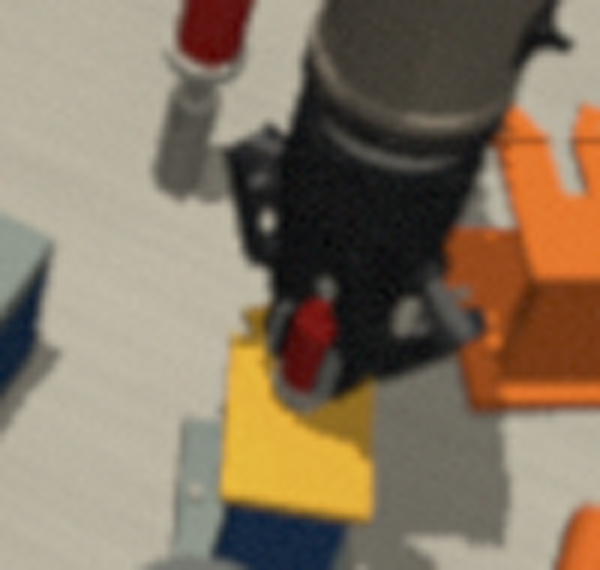

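The pin is in the notch with no contact force, collar at about (305,390). Move back 2 mm and lower it.

>>> {"method": "drive_tool", "body": {"moves": [[0, 0, 0, -2, 0, -1.5, 15], [0, 0, 0, -2, 2, -1.5, 15], [0, 0, 0, -2, 4, -1.5, 15], [0, 0, 0, -2, 6, -1.5, 15], [0, 0, 0, -2, 7, -1.5, 15], [0, 0, 0, -2, 7.7, -1.5, 15], [0, 0, 0, -2, 8, -1.5, 15], [0, 0, 0, -2, 8, -1.5, 15]]}}

```text
t: 7.73
eef_pos: [0.5207, 0.2903, 0.1097]
orientation: [-0.694, 0.694, -0.137, 0.138]
force: [0.8, -0.8, -0.5]
grip_width: 0.023
```

>>> {"method": "drive_tool", "body": {"moves": [[0, 0, 0, 0, 0, 0, 15], [0, 0, 0, 0, 0, 0, 15]]}}

```text
t: 7.9
eef_pos: [0.5208, 0.2904, 0.1097]
orientation: [0.694, -0.694, 0.137, -0.138]
force: [0.9, -0.0, -0.9]
grip_width: 0.0229
```

Run:
```python
from h import *
from bench import ctrl
s=ctrl.observe();print(s['t'],s['eef_pos'],s['force'],s['moment'],s['grip_width'])
```

```text
7.9 [0.52081134 0.29036727 0.10972079] [ 0.87659706 -0.01748919 -0.94239404] [ 0.01540344  0.04470069 -0.03504581] 0.02286396581723445
```

>>> {"method": "drive_tool", "body": {"moves": [[0, 0, 0, 0, 0.5, 0, 15], [0, 0, 0, 0, 0.5, 0, 15], [0, 0, 0, 0, 1, 0, 15], [0, 0, 0, 0, 1, 0, 15]]}}

```text
t: 8.23
eef_pos: [0.5209, 0.2904, 0.1096]
orientation: [0.694, -0.693, 0.137, -0.138]
force: [-3.8, -1.7, 8.5]
grip_width: 0.0225
```

Contact at 8.5 N: the collar is on the fork. Release slowly and retreat up.

>>> {"method": "drive_tool", "body": {"moves": [[0, 0, 0, 0, -0.5, 0, 15], [0, 0, 0, 0, -0.5, 0, 24], [0, 0, 0, 0, -0.5, 0, 28], [0, 0, 0, 0, -0.5, 0, 35], [0, 0, 0, 0, -0.5, 0, 50], [0, 0, 0, 0, -0.5, 0, 60], [0, 0, 0, 0, -0.5, 0, 60], [0, 0, 0, 0, -0.5, 0, 60]]}}

```text
t: 8.9
eef_pos: [0.5209, 0.2904, 0.1101]
orientation: [0.694, -0.693, 0.137, -0.138]
force: [-0.5, -0.5, -0.3]
grip_width: 0.0604
```

>>> {"method": "drive_tool", "body": {"moves": [[0, 0, 0, 0, -10, 0, 60], [0, 0, 0, 0, -25, 0, 60], [0, 0, 0, 0, -45, 0, 60], [0, 0, 0, 0, -70, 0, 60], [0, 0, 0, 0, -95, 0, 60], [0, 0, 0, 0, -110, 0, 60], [0, 0, 0, 0, -120, 0, 60], [0, 0, 0, 0, -120, 0, 60]]}}

```text
t: 9.57
eef_pos: [0.5219, 0.291, 0.233]
orientation: [0.695, -0.692, 0.136, -0.139]
force: [0.7, 1.0, -0.2]
grip_width: 0.0597
```

Run:
```python
from h import *
from bench import ctrl,vision
s=ctrl.observe();print(s['t'],s['eef_pos'],s['force'],s['grip_width'],go((.567,-.0075,.23)))
c=vision.camera('wrist');pickle.dump(c,open('pics/w5.pkl','wb'))
c2=vision.camera('scene');pickle.dump(c2,open('pics/s5.pkl','wb'))
cv2.imwrite('pics/c5.png',np.hstack([cv2.resize(c['pixels'][80:380,170:470],(400,400)),cv2.resize(c2['pixels'][170:265,380:475],(400,400),interpolation=2)]))
```

```text
9.5667 [0.52194315 0.29102111 0.23295247] [ 0.65036434  1.04173025 -0.15446111] 0.05974324003500947 (array([ 155.7,    2.4, -258.6]), array([-0.26, -0.  ,  0.21]))
```

View pics/c5.png

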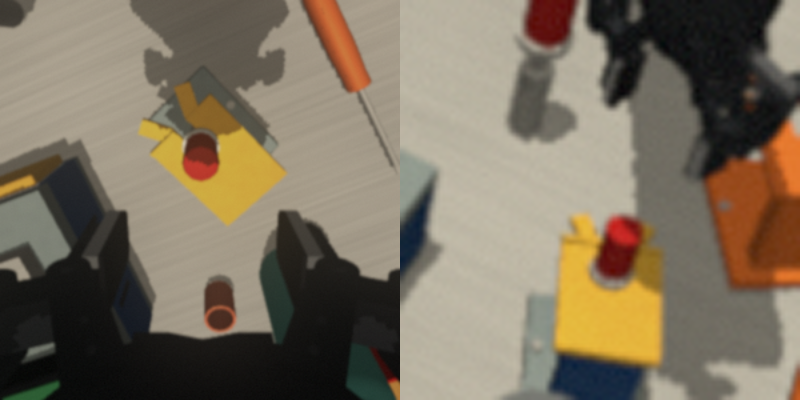

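The pin stands in the notch. A quick tilt check against the projected vertical, together with the button target.

Run:
```python
from h import *
np.set_printoptions(precision=4,suppress=True)
S,W=[pickle.load(open(f'pics/{n}.pkl','rb')) for n in('s5','w5')]
for c,nm,f in((S,'S',lambda p:((p-[380,170])*400/95+[400,0])),(W,'W',lambda p:((p-[170,80])*4/3))):
    for z in(.100,.105,.147): print(nm,z,f(proj(c,(.5225,.291,z))))
print('top face W',onz(W,(170+202*.75,80+163*.75),.147),'S',onz(S,(380+(626-400)*95/400,170+231*95/400),.147))
```

```text
S 0.1 [605.9222 271.0984]
S 0.105 [607.4497 266.6082]
S 0.147 [620.7183 227.5499]
W 0.1 [200.3419 144.7483]
W 0.105 [200.3421 146.4467]
W 0.147 [200.3448 163.4086]
top face W [0.5227 0.2921 0.147 ] S [0.5232 0.2948 0.147 ]
```

It agrees with an upright, seated pin, within about 2–4 mm in both views. Now to the button with shut fingers.

>>> {"method": "drive_tool", "body": {"moves": [[-0.2, 0, 0.2, 20, 0, -34, 60], [-0.2, 0, 0.2, 40, 0, -67, 30], [-0.2, 0, 0.2, 60, 0, -100, 0], [-0.2, 0, 0.2, 80, 2, -134, 0], [-0.2, 0, 0.2, 105, 2, -175, 0], [-0.2, 0, 0.2, 130, 2, -216, 0], [-0.2, 0, 0.2, 155.5, 2, -258.6, 0], [-0.2, 0, 0.2, 155.5, 2, -258.6, 0]]}}

```text
t: 10.33
eef_pos: [0.5645, -0.0146, 0.2266]
orientation: [-0.691, 0.695, -0.141, 0.138]
force: [1.0, -1.4, 0.8]
grip_width: 0.0001
```

>>> {"method": "drive_tool", "body": {"moves": [[0, 0, 0, 0, 0, 0, 0], [0, 0, 0, 0, 0, 0, 0]]}}

```text
t: 10.5
eef_pos: [0.5634, -0.017, 0.2251]
orientation: [-0.69, 0.696, -0.144, 0.139]
force: [0.1, -0.3, 0.7]
grip_width: 0.0001
```

Run:
```python
from h import *
from bench import ctrl,vision
np.set_printoptions(precision=4,suppress=True)
s=ctrl.observe();print(s['t'],s['eef_pos'],s['force'],s['grip_width'],go((.567,-.008,.122)))
c=vision.camera('wrist')
b,l=blobs(c,(45,120,50),(85,255,255),60)
for k in b: print(k[0],k[1],onz(c,tuple(k[0]),.114))
print(proj(c,(.567,-.008,.114)))
```

```text
10.5 [ 0.5634 -0.017   0.2251] [ 0.1412 -0.2969  0.708 ] 0.00011878757653052982 (array([  0.4, 103. ,  10.7]), array([ 0.51, -0.  , -0.32]))
[333.5 197.2] [317 181  34  33 849] [ 0.5696 -0.0077  0.114 ]
[453.1 271.2] [435 253  41  35 693] [0.688  0.0737 0.114 ]
[332.0839 194.8322]
```

>>> {"method": "drive_tool", "body": {"moves": [[0.5, 0, -0.3, 1, 0, 11, 0], [0.5, 0, -0.3, 1, 0, 11, 0], [0.5, 0, -0.3, 1, 30, 11, 0], [0.5, 0, -0.3, 1, 60, 11, 0], [0.5, 0, -0.3, 1, 80, 11, 0], [0.5, 0, -0.3, 1, 95, 11, 0], [0.5, 0, -0.3, 1, 100, 11, 0], [0.5, 0, -0.3, 1, 100, 11, 0]]}}

```text
t: 11.22
eef_pos: [0.5671, -0.0034, 0.1238]
orientation: [0.694, -0.693, 0.14, -0.138]
force: [-0.1, -0.4, -0.9]
grip_width: -0.0001
```

>>> {"method": "drive_tool", "body": {"moves": [[0, 0, 0, 0, 0, 0, 0], [0, 0, 0, 0, 0, 0, 0]]}}

```text
t: 11.38
eef_pos: [0.5678, -0.0024, 0.1248]
orientation: [0.694, -0.693, 0.139, -0.138]
force: [0.4, 0.6, 0.2]
grip_width: 0.0
```

>>> {"method": "drive_tool", "body": {"moves": [[0, 0, 0, 2, 0, -5, 0], [0, 0, 0, 2, 0, -5, 0], [0, 0, 0, 2, 3, -5, 0], [0, 0, 0, 2, 6, -5, 0], [0, 0, 0, 2, 8, -5, 0], [0, 0, 0, 2, 10, -5, 0], [0, 0, 0, 2, 12, -5, 0], [0, 0, 0, 2, 12, -5, 0]]}}

```text
t: 12.05
eef_pos: [0.5686, -0.0081, 0.1156]
orientation: [0.694, -0.692, 0.139, -0.139]
force: [-8.1, -0.5, 28.4]
grip_width: 0.0
```

Run:
```python
from h import *
from bench import ctrl
s=ctrl.observe();print(s['t'],s['eef_pos'],s['force'],go((.568,-.008,.108)))
```

```text
12.05 [ 0.56861017 -0.00811375  0.11564374] [-8.09072607 -0.49210063 28.40488985] (array([-0.6,  7.6, -0.2]), array([-0.16,  0.  , -0.06]))
```

28 N at z 0.1156, so the button has bottomed. Back off and look.

>>> {"method": "drive_tool", "body": {"moves": [[0, 0, 0, 0, -5, 0, 0], [0, 0, 0, 0, -15, 0, 0], [0, 0, 0, 0, -35, 0, 0], [0, 0, 0, 0, -60, 0, 0], [0, 0, 0, 0, -90, 0, 0], [0, 0, 0, 0, -110, 0, 0], [0, 0, 0, 0, -120, 0, 0], [0, 0, 0, 0, -120, 0, 0]]}}

```text
t: 12.72
eef_pos: [0.5697, -0.0083, 0.2377]
orientation: [0.695, -0.692, 0.138, -0.14]
force: [0.9, -0.5, -0.1]
grip_width: -0.0
```

>>> {"method": "drive_tool", "body": {"moves": [[0, 0, 0, 0, 0, 0, 0], [0, 0, 0, 0, 0, 0, 0], [0, 0, 0, 0, 0, 0, 0], [0, 0, 0, 0, 0, 0, 0]]}}

```text
t: 13.05
eef_pos: [0.569, -0.0083, 0.2363]
orientation: [0.695, -0.692, 0.139, -0.139]
force: [-0.2, 0.8, 0.3]
grip_width: 0.0002
```

Run:
```python
from h import *
from bench import ctrl,vision
np.set_printoptions(precision=4,suppress=True)
s=ctrl.observe();print(s['t'],s['eef_pos'],s['force'])
t=vision.camera('top');c=vision.camera('scene');w=vision.camera('wrist')
cv2.imwrite('pics/c6.png',np.vstack([np.hstack([cv2.resize(t['pixels'][140:300,160:360],(400,320),interpolation=2),cv2.resize(c['pixels'][140:300,260:460],(400,320),interpolation=2)]),np.hstack([cv2.resize(w['pixels'],(400,250)),cv2.resize(t['pixels'],(400,250))])]))
b,l=blobs(w,(18,130,60),(34,255,255),100)
for k in b: print(k[0],k[1],onz(w,tuple(k[0]),.07))
```

```text
13.05 [ 0.569  -0.0083  0.2363] [-0.2283  0.8182  0.3332]
[326.9  40.1] [ 231    0  193   85 3329] [0.4414 0.0524 0.07  ]
[606.8  43.4] [ 561    0   79   93 3977] [0.5502 0.3069 0.07  ]
[277.8  83.5] [273  78  11  12 108] [ 0.4588 -0.0089  0.07  ]
```

View pics/c6.png

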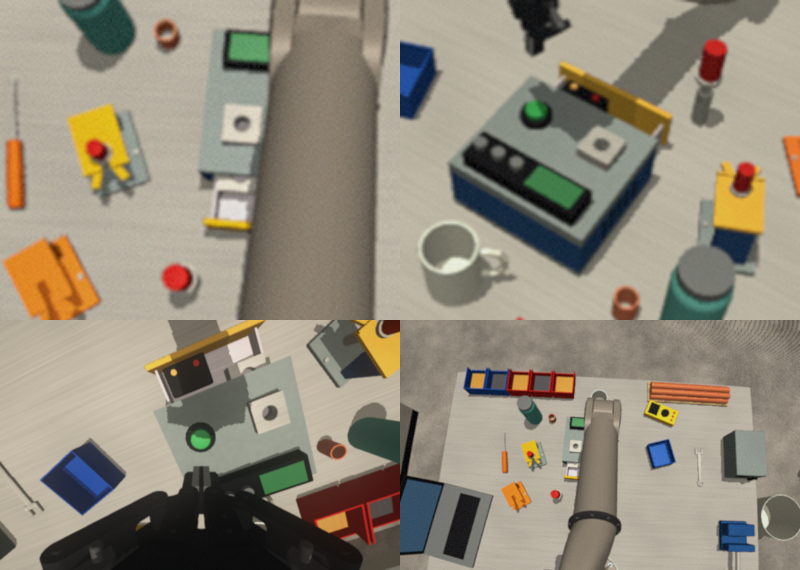

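The tray is out: its front panel is at about x 0.44, against 0.50 when shut, which is the full 60 mm. The button is up, the pin stands in the yellow fork, the bore is empty, and the bystanders haven't moved.

```bash
python3 -c "
from bench import ctrl
print(ctrl.hand_in())"
```

```text
the job is handed in; nothing more can be done
None
```

The job is done and handed in at about 13 s of robot time. The smaller red-knobbed pin was drawn out of the bore and slid by its neck into the yellow keeper's notch. It was lowered until its collar met the fork (8.5 N) and released. The green button was then pressed to the bottom, and the tray popped open on its own.

**Last checks:**
- **Pin:** it stands upright in the notch. In the wrist and scene views its top face lay within about 1 mm and 4 mm of where a seated, upright pin should be. The two views differed by about 3 mm sideways, which is within the camera error.
- **Tray:** the front panel moved from x ≈ 0.50 to x ≈ 0.44 m, about the full 60 mm. This is one sighting of the panel from a single view, so it is only good to a few mm.
- **Bystanders:** those visible in the final pictures look unmoved, but I only judged this by eye.
- **Arm:** clear of everything, with the measured force near zero.

The button press reached 28 N, well above the 3 N it needs, because I lowered past the bottom of its travel. That is within the 40 N and 120 N limits.

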